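# Two green spools from the thread feeder

### The job

Twin-needle sewing takes two spools of the same thread: get two green spools out of the gravity feeder by pressing the green feeder's paddle fully down with the fingertips, letting it come up again, and doing so once more. Each press lets one spool roll into the tray at the front; the third green spool must stay behind the closed gate. Do not touch any spool with the robot, do not work the cream or orange feeders, and leave everything else on the table where it is.

Things in the scene. Friction and masses are not known exactly. Their poses are not given: they have to be found in the camera images.
- feeder_green: fixed wooden chute with 3 green spools, sloping down 0.2 rad to its own -x: tray with lip at the low end, yellow gate across the middle, black rubber paddle at the high end. Origin: middle of its underside, z up, +x from tray to paddle. Own frame (m): lip x -0.121; paddle top at rest (0.113, 0, 0.093); lever pivot (0.035, 0, 0.064), axis y
- gate_green (a point): chute floor under the green feeder's gate. Along the feeder's x from here, spool centres wait at +14, +49 and +85 mm; a spool let out is wholly in the tray when its centre is beyond -24 mm (two at rest there: -69 and -34 mm)
- lever_green (a joint): green feeder's rocking lever, rad: 0 = paddle up, gate shut (a spring returns it); 0.32 = paddle at its stop. Pressing raises the gate, and a blade out of the chute floor that holds the next spool back, so each press lets out one. Gate is open for a spool above about 0.25; let up fully, the next spool rolls to the gate in about 0.5 s
- paddle_green (a point): middle of the rubber top of the green paddle (25 mm along the feeder's x, 40 mm across), moves with it: down 25 mm in a full press, which takes about 3 N at first, 5 N near the stop. At rest it slopes up 0.2 rad to +x. The paddle is the highest part near it; the chute's rear end ends 42 mm before its middle, 7 mm lower
- feeder_cream: the like feeder with 2 cream spools, same build and frame as the green one; stands beside it
- lever_cream (a joint): its lever, like the green one, 0 = up; must stay up
- feeder_orange: the like feeder with 2 orange spools, 12 mm longer and 8 mm wider than the green one, same frame; stands beside it
- lever_orange (a joint): its lever, like the green one, 0 = up; must stay up
- green_1: green thread spool, 36 mm in diameter and 50 mm long, lying across its chute so that it rolls down; first in line, against the gate. It rolls, so its axes turn; origin on its axis at the end toward the feeder's +y, 25 mm from its centre
- green_2: green thread spool, 36 mm in diameter and 50 mm long, lying across its chute so that it rolls down; second in line. It rolls, so its axes turn; origin on its axis at the end toward the feeder's +y, 25 mm from its centre
- green_3: green thread spool, 36 mm in diameter and 50 mm long, lying across its chute so that it rolls down; third in line. It rolls, so its axes turn; origin on its axis at the end toward the feeder's +y, 25 mm from its centre
- cream_1: cream thread spool, 36 mm in diameter and 50 mm long, lying across its chute so that it rolls down; first in its line. It rolls, so its axes turn; origin at one end of its axis
- cream_2: cream thread spool, 36 mm in diameter and 50 mm long, lying across its chute so that it rolls down; second in its line. It rolls, so its axes turn; origin at one end of its axis
- orange_1: orange thread spool, 42 mm in diameter and 58 mm long, lying across its chute so that it rolls down; first in its line. It rolls, so its axes turn; origin at its underside at the start
- orange_2: orange thread spool, 42 mm in diameter and 58 mm long, lying across its chute so that it rolls down; second in its line. It rolls, so its axes turn; origin at its underside at the start
- tin: bystander: grey open tin can, 70 mm wide, 90 mm high; origin in the middle of its underside
- shears: bystander: red-handled scissors, 87x199x9 mm, lying flat; origin in the middle of its underside
- thimble: bystander: steel thimble, 19 mm wide, 22 mm high; origin in the middle of its underside
- chalk: bystander: pale block of tailor's chalk, 34x49x8 mm; origin in the middle of its underside
- tape_roll: bystander: roll of masking tape lying flat, 100 mm wide, 25 mm high; origin in the middle of its underside
- bobbin_red: bystander: small steel bobbin with red thread, 21 mm wide, 12 mm high; origin in the middle of its underside
- bobbin_yellow: bystander: small steel bobbin with yellow thread, 21 mm wide, 12 mm high; origin in the middle of its underside
Mind the look-alikes: they are no part of the job. Leave any blue, pink or turquoise look-alike of the green_1 alone.

How it is judged:
By the outcome, as a careful person would: the job done as asked, in the order asked, and still so for the second after the job is handed in, with the robot touching nothing.
It also fails if it takes over 38 s, if anything falls off the work surface, if the arm or the gripper's body presses on something with over 40 N, if the wrist force passes 120 N, or if a joint passes its speed limit or range.

### The arm

A 7-joint arm with a two-finger parallel gripper is mounted at the origin on a cart in front of the work surface, level with it; the furniture and walls round the work are solid. World frame = base frame: x ahead of the robot, y to its left, z up, the work surface at z = 0. Lengths are in m, angles in rad, forces in N, time in s.
With the tool pointing down it reaches from about 0.425 to 0.925 m from the base axis. Payload 6.8 kg.
Tool frame: the origin (TCP) lies at the very end of the fingers, on their centre line; the grasp point (between the pads) lies 19 mm behind it (robot.grip_depth is the distance from the TCP to the grasp point, in m); z points along the fingers, y is the line along which they close (so a half turn about z gives the same grasp; the last joint's range is limited). The gripper opens to 85 mm and grips with 20 to 120 N. Pads are 22 mm wide; open, the fingers measure 114 mm over their backs; the gripper's body (76 mm by 85 mm) begins 54 mm behind the grasp point. The pads swing forward as they close: fully open they stand 13 mm farther back than shut.
Start: joints at [-1.425, 0.477, 0.022, 1.555, -0.011, 1.109, -0.083], TCP at [0.169, 0.653, 0.231] pointing down, gripper open.
Joint ranges: [-2.96, 2.96], [-0.34, 2.1], [-1.41, 1.46], [0.24, 2.44], [-1.37, 4.51], [0.17, 1.92], [-2.96, 2.96]. Speed limits (rad/s): [2.39, 2.39, 3.14, 3.14, 3.14, 3.14, 3.14].

### API

Orientations are given as [roll, pitch, yaw] about the fixed x, y, z axes, in that order (R = Rz(yaw) Ry(pitch) Rx(roll)).
In Python, from rig import robot gives the robot as it stands.
- The arm moves only by the shell command python3 -m pendant 'ROWS' [FORCE]. ROWS is JSON, a list that holds one entry, the list of rows, each a list of 7 numbers: the shift along the world's x, y, z in mm, then the turn, a rotation vector about the world's x, y, z in rad, then the gripper's target within -1 to 1 (fully open at 1, half-way at 0, shut at -1). In form: [[[dx, dy, dz, ax, ay, az, grip], ...]]. A call has 1 to 12 rows; each row is the pose to reach, as a shift and turn from the pose commanded when the call began; what a row does not reach only later rows make up. A row lasts 1/8 s, in which the tool goes at most 62.5 mm and 10.7 degrees, less where a joint would pass 70% of its speed; a pose out of reach is approached as far as the arm can. A call with a gripper value outside its range is refused whole. The fingers move at their own pace and stop on an object; FORCE is the grip in N (left out, the last holds). Time passes only in rows, so rows that repeat a pose let the fingers close. It gives the time, the measured TCP pose, the force, the opening and the grip force at its end, in the units of the state.
- robot.read_state(): the state, without advancing time (a new reading comes with each control period).
- robot.snapshot(name): name is "side" or "top" or "wrist"; returns a dict with "pixels" (400x640x3 uint8, red, green, blue), "fovy" (degrees; the focal length in pixels is half the picture's height over the tangent of half this angle, whatever the lens; pixels are square), "cx", "cy" (the principal point, pixels), "pose" (4x4, takes a point from camera to world coordinates). Camera axes: x right, y down, z forward; pixel columns grow to the right and rows downward; lengths in m; the calibration is good to about 2 mm. The wrist camera is an equidistant fisheye: a pixel r from the principal point sees the ray r / f radians off the axis. A picture is of the moment at which its call begins. There is no depth.
- robot.close_job(): hands the job in; it is judged then, once.
The state is a dict: "t": time; "qpos": joint angles; "joint_vel": joint speeds; "effort": joint torques, N m; "tool_pos": TCP position; "tool_rot": TCP orientation; "contact_force": force on the tool from outside, world axes, zero at the start; "moment": the same for the moment, N m; "opening": opening from 0.0 (shut) to 1.0 (fully open); "grip_force": force on a finger pad.
Only numpy, scipy, OpenCV 4.12 (cv2) and the standard library are available. Lean on these libraries where they do the work, as an engineer would, in place of code of your own. Each camera call takes 0.05 s, during which the arm holds its last target. There are 200 camera calls.

## Working session

There is one attempt and no reset: what is moved stays moved. The work goes in short steps, Python scripts to look and compute and a shell command to move; the robot and the scene stay as the last step left them, time stands still between calls to the robot, and variables do not carry over. Pictures are saved under pics/ and viewed, at most 10 in all, crops included, and the job is handed in when it is done.

```bash
mkdir -p pics
python3 - <<'E'
from rig import robot
import cv2,pickle
for n in ("top","side"):
    s=robot.snapshot(n); pickle.dump(s,open(f"{n}.pkl","wb"))
    cv2.imwrite(f"pics/{n}0.png",s["pixels"][:,:,::-1]); print(n,s["fovy"],s["cx"],s["cy"],s["pose"].round(3).tolist())
st=robot.read_state();print(st["t"],st["tool_pos"],st["tool_rot"],st["contact_force"])
E
```

```text
top 56.47896306353863 319.23073984570317 203.05614815942283 [[-0.022, -0.997, 0.074, 0.465], [-1.0, 0.021, -0.019, -0.01], [0.017, -0.074, -0.997, 1.24], [0.0, 0.0, 0.0, 1.0]]
side 42.85475558147278 323.24870745562123 193.11675360314572 [[-0.993, -0.051, 0.106, 0.358], [-0.118, 0.351, -0.929, 1.646], [0.01, -0.935, -0.355, 0.725], [0.0, 0.0, 0.0, 1.0]]
0.1 [0.16937373 0.65288198 0.23043922] [-3.13999901e+00  1.33986646e-04  2.88784204e+00] [-0.09516686  0.42424043  0.35093213]
```

View pics/top0.png

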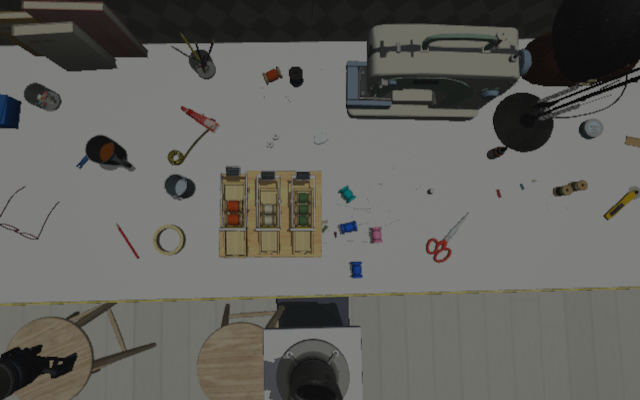

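View pics/side0.png

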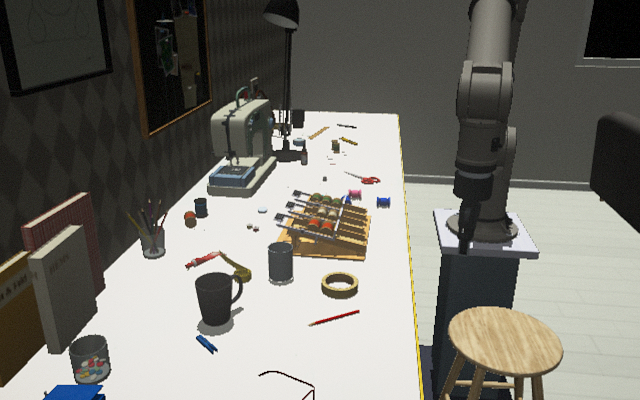

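Run:
```python
import cv2,pickle
s=pickle.load(open("top.pkl","rb"))["pixels"][:,:,::-1]
cv2.imwrite("pics/c1.png",cv2.convertScaleAbs(cv2.resize(s[160:265,215:330],None,fx=5.5,fy=5.5,interpolation=2),alpha=1.6))
s=pickle.load(open("side.pkl","rb"))["pixels"][:,:,::-1]
cv2.imwrite("pics/c2.png",cv2.convertScaleAbs(cv2.resize(s[180:265,265:380],None,fx=6.5,fy=6.5,interpolation=2),alpha=1.6))
```

```text
(no output)
```

View pics/c1.png

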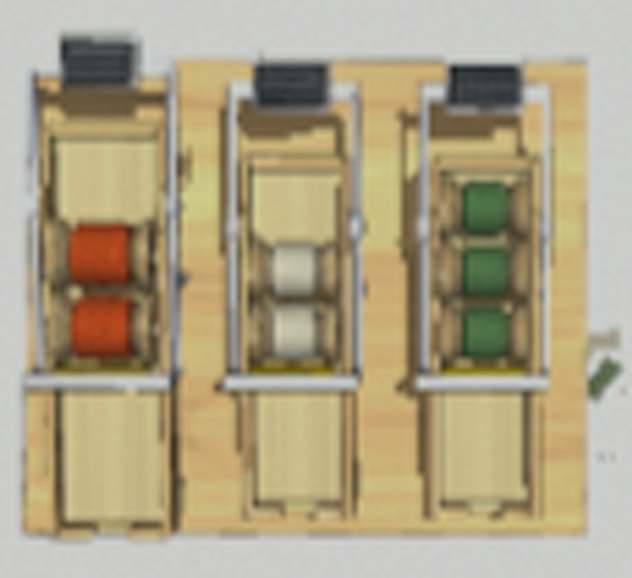

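View pics/c2.png

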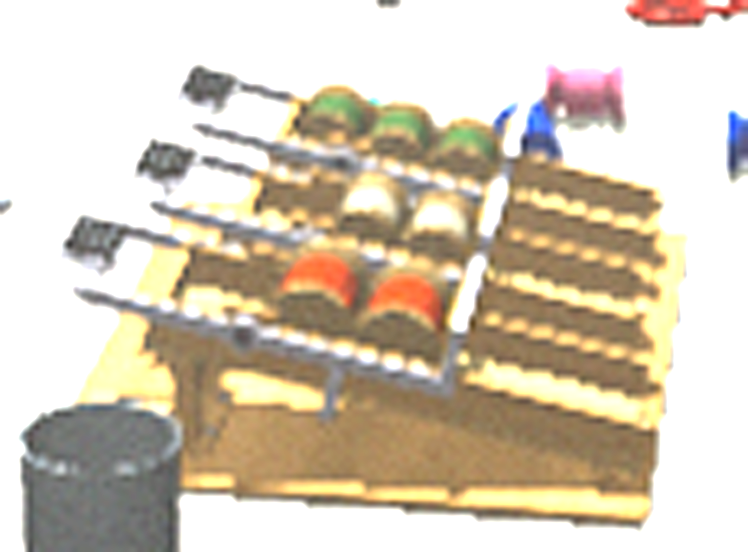

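```bash
cat > h.py <<'E'
import pickle,numpy as np
def ray(n,u,v):
    s=pickle.load(open(n+".pkl","rb")); f=200/np.tan(np.radians(s["fovy"]/2)); P=s["pose"]
    d=P[:3,:3]@np.array([(u-s["cx"])/f,(v-s["cy"])/f,1]); return P[:3,3],d/np.linalg.norm(d)
def tri(a,b):
    A=0;B=0
    for o,d in (a,b): M=np.eye(3)-np.outer(d,d);A=A+M;B=B+M@o
    p=np.linalg.solve(A,B); return p,[np.linalg.norm(np.cross(p-o,d)) for o,d in (a,b)]
def atz(r,z): o,d=r; return o+d*(z-o[2])/d[2]
E
python3 - <<'E'
from h import *
T=lambda u,v: ray("top",215+(u+.5)/5.5-.5,160+(v+.5)/5.5-.5)
S=lambda u,v: ray("side",265+(u+.5)/6.5-.5,180+(v+.5)/6.5-.5)
for n,t,s in (("green",(484,85),(210,87)),("cream",(291,84),(167,160)),("orange",(99,61),(95,241))): print(n,*tri(T(*t),S(*s)))
print("paddle z.1",atz(T(484,85),.105))
for z,q in ((.03,(482,512)),(.093,(484,85)),(.093,(446,85)),(.093,(522,85)),(.093,(484,68)),(.093,(484,105)),(.075,(424,380)),(.075,(547,380)),(.03,(427,517)),(.03,(535,517))): print(q,atz(T(*q),z).round(4))
for q in ((25,533),(585,533),(178,60),(585,60)): print("board",atz(T(*q),0.01).round(4))
E
```

```text
green [0.6370145  0.01761494 0.09894569] [np.float64(0.00033716704581824165), np.float64(0.00033716704581840694)]
cream [0.64012871 0.12565476 0.09997401] [np.float64(0.00028469780728251583), np.float64(0.00028469780728273246)]
orange [0.65522022 0.23258696 0.10057135] [np.float64(0.0004326803239027322), np.float64(0.0004326803239026713)]
paddle z.1 [0.63643937 0.01750539 0.105     ]
(482, 512) [0.3954 0.0252 0.03  ]
(484, 85) [0.6383 0.0178 0.093 ]
(446, 85) [0.6387 0.0392 0.093 ]
(522, 85) [ 0.6378 -0.0036  0.093 ]
(484, 68) [0.6479 0.0176 0.093 ]
(484, 105) [0.6269 0.018  0.093 ]
(424, 380) [0.473  0.0553 0.075 ]
(547, 380) [ 0.4715 -0.0143  0.075 ]
(427, 517) [0.3932 0.0574 0.03  ]
(535, 517) [ 0.3918 -0.0058  0.03  ]
board [0.3881 0.2968 0.01  ]
board [ 0.3804 -0.0353  0.01  ]
board [0.6696 0.2043 0.01  ]
board [ 0.6649 -0.0416  0.01  ]
```

```bash
python3 -m pendant '[[[100,-130,10,0,0,0.1,-1],[200,-260,0,0,0,0.229,-1],[300,-400,-10,0,0,0.229,-1],[400,-520,-20,0,0,0.229,-1],[470,-635,-40,0,0,0.229,-1],[470,-635,-40,0,0,0.229,-1],[470,-635,-40,0,0,0.229,-1],[470,-635,-40,0,0,0.229,-1],[470,-635,-40,0,0,0.229,-1],[470,-635,-40,0,0,0.229,-1],[470,-635,-40,0,0,0.229,-1],[470,-635,-40,0,0,0.229,-1]]]' 40
```

```text
t: 1.6
tool_pos: [0.6157, 0.0504, 0.1938]
tool_rot: [3.141, -0.0, 3.117]
contact_force: [0.7, 0.8, -0.5]
opening: 0.002
grip_force: 0.0
```

```bash
python3 -m pendant '[[[0,0,0,0,0,0,-1],[0,0,0,0,0,0,-1],[0,0,0,0,0,0,-1]]]'
python3 - <<'E'
from rig import robot
import cv2
s=robot.snapshot("wrist")
cv2.imwrite("pics/w1.png",s["pixels"][:,:,::-1])
E
```

```text
t: 1.98
tool_pos: [0.6142, 0.054, 0.1941]
tool_rot: [3.141, -0.001, 3.12]
contact_force: [0.0, 0.4, -0.3]
opening: -0.003
grip_force: 0.0
```

View pics/w1.png

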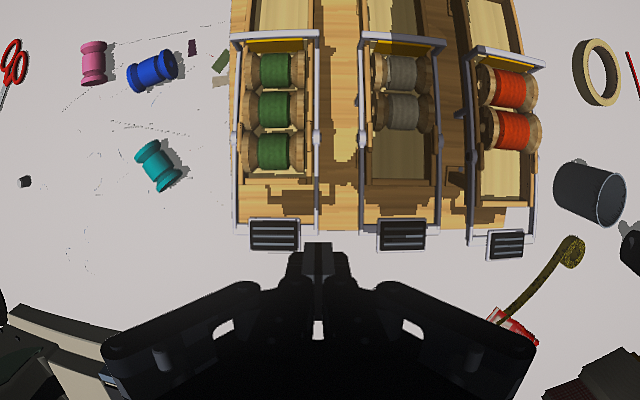

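The wrist picture shows the green feeder at left (three green spools, paddle at (274,235)), cream (401,235) and orange (504,245) beside it; the shut fingertips are at (318,245). Green is the target. I'll cross-check its position.

Run:
```python
from rig import robot
import numpy as np
s=robot.snapshot("wrist"); f=200/np.tan(np.radians(s["fovy"]/2)); P=s["pose"]
for u,v in ((274,235),(401,235),(274,220),(274,250),(318,246)):
    a=np.array([u-s["cx"],v-s["cy"]]); r=np.hypot(*a); th=r/f
    d=P[:3,:3]@np.r_[a/r*np.sin(th),np.cos(th)]
    print((u,v),(P[:3,3]+d*(.1-P[2,3])/d[2]).round(4))
```

```text
(274, 235) [0.6371 0.0188 0.1   ]
(401, 235) [0.6399 0.1242 0.1   ]
(274, 220) [0.6241 0.0197 0.1   ]
(274, 250) [0.6505 0.0179 0.1   ]
(318, 246) [0.6474 0.0547 0.1   ]
```

```bash
python3 -m pendant '[[[26,-36,0,0,0,0,-1],[26,-36,-20,0,0,0,-1],[26,-36,-50,0,0,0,-1],[26,-36,-80,0,0,0,-1],[26,-36,-80,0,0,0,-1],[26,-36,-80,0,0,0,-1]]]'
```

```text
t: 2.82
tool_pos: [0.6417, 0.0165, 0.1155]
tool_rot: [3.141, 0.001, 3.118]
contact_force: [-0.6, -0.5, -0.9]
opening: -0.003
grip_force: 0.0
```

```bash
python3 -m pendant '[[[0,0,-8,0,0,0,-1],[0,0,-16,0,0,0,-1],[0,0,-22,0,0,0,-1],[0,0,-28,0,0,0,-1],[0,0,-28,0,0,0,-1]]]';python3 -m pendant '[[[0,0,-5,0,0,0,-1],[0,0,-9,0,0,0,-1],[0,0,-9,0,0,0,-1],[0,0,-9,0,0,0,-1]]]'
```

```text
t: 3.45
tool_pos: [0.6411, 0.0159, 0.086]
tool_rot: [-3.142, -0.0, 3.117]
contact_force: [1.5, -0.6, 2.9]
opening: 0.001
grip_force: 0.9
t: 3.95
tool_pos: [0.6416, 0.0159, 0.0776]
tool_rot: [3.141, 0.001, 3.117]
contact_force: [4.4, 0.6, 4.7]
opening: 0.003
grip_force: 2.6
```

```bash
python3 -m pendant '[[[0,0,-2,0,0,0,-1],[0,0,-3,0,0,0,-1],[0,0,-3,0,0,0,-1],[0,0,-3,0,0,0,-1],[0,0,-3,0,0,0,-1]]]'
python3 - <<'E'
from rig import robot
import cv2
s=robot.snapshot("wrist")["pixels"][:,:,::-1]
t=robot.snapshot("top")["pixels"][160:265,215:330,::-1]
cv2.imwrite("pics/p1.png",cv2.hconcat([cv2.resize(s,(640,400))[:, 140:540],cv2.convertScaleAbs(cv2.resize(t,(400,400)),alpha=1.5)]))
E
```

```text
t: 4.58
tool_pos: [0.6418, 0.0159, 0.0761]
tool_rot: [3.141, 0.002, 3.117]
contact_force: [0.6, 0.4, 15.5]
opening: 0.001
grip_force: 7.9
```

View pics/p1.png

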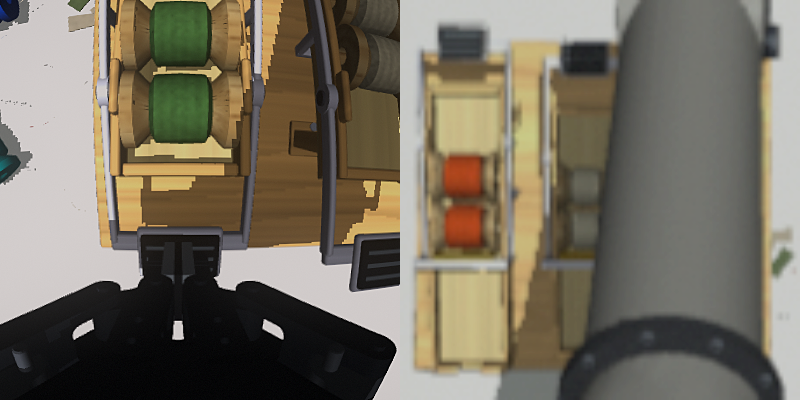

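At the stop (15.5 N); two green spools are still visible behind (180,35), (180,108). I'll let the paddle come up fully.

```bash
python3 -m pendant '[[[0,0,-1,0,0,0,-1],[0,0,8,0,0,0,-1],[0,0,18,0,0,0,-1],[0,0,28,0,0,0,-1],[0,0,50,0,0,0,-1],[0,0,80,0,0,0,-1],[0,0,100,0,0,0,-1],[0,0,100,0,0,0,-1],[0,0,100,0,0,0,-1],[0,0,100,0,0,0,-1]]]'
python3 - <<'E'
from rig import robot
import cv2
s=robot.snapshot("wrist")["pixels"][:,:,::-1]
t=robot.snapshot("side")["pixels"][175:265,265:380,::-1]
cv2.imwrite("pics/p2.png",cv2.hconcat([s[:, 140:540],cv2.convertScaleAbs(cv2.resize(t,(400,400)),alpha=1.5)]))
E
```

```text
t: 5.92
tool_pos: [0.6401, 0.016, 0.1728]
tool_rot: [-3.141, -0.002, 3.117]
contact_force: [0.5, -0.8, 0.2]
opening: -0.003
grip_force: 0.0
```

View pics/p2.png

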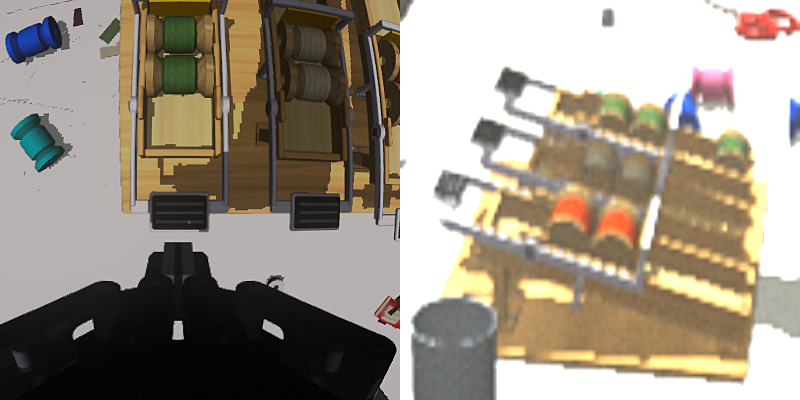

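One spool is in the tray (side crop (733,147)), two wait at the gate (at (613,107) and (650,117)), and the paddle is up. Second press.

```bash
python3 -m pendant '[[[0,0,-30,0,0,0,-1],[0,0,-60,0,0,0,-1],[0,0,-68,0,0,0,-1],[0,0,-76,0,0,0,-1],[0,0,-82,0,0,0,-1],[0,0,-88,0,0,0,-1],[0,0,-93,0,0,0,-1],[0,0,-97,0,0,0,-1],[0,0,-98,0,0,0,-1],[0,0,-99,0,0,0,-1],[0,0,-100,0,0,0,-1],[0,0,-100,0,0,0,-1]]]';python3 -m pendant '[[[0,0,0,0,0,0,-1],[0,0,0,0,0,0,-1],[0,0,0,0,0,0,-1]]]'
```

```text
t: 7.52
tool_pos: [0.642, 0.016, 0.0761]
tool_rot: [3.141, 0.002, 3.117]
contact_force: [0.3, 0.3, 14.8]
opening: 0.004
grip_force: 7.6
t: 7.9
tool_pos: [0.642, 0.016, 0.0761]
tool_rot: [3.141, 0.002, 3.117]
contact_force: [0.8, -0.4, 14.8]
opening: 0.002
grip_force: 7.6
```

```bash
python3 -m pendant '[[[0,0,-1,0,0,0,-1],[0,0,8,0,0,0,-1],[0,0,18,0,0,0,-1],[0,0,28,0,0,0,-1],[0,0,50,0,0,0,-1],[0,0,80,0,0,0,-1],[0,0,110,0,0,0,-1],[0,0,120,0,0,0,-1],[0,0,120,0,0,0,-1],[0,0,120,0,0,0,-1],[0,0,120,0,0,0,-1],[0,0,120,0,0,0,-1]]]'
python3 - <<'E'
from rig import robot
import cv2
s=robot.snapshot("wrist")["pixels"][:,:,::-1]
t=robot.snapshot("side")["pixels"][175:265,265:380,::-1]
cv2.imwrite("pics/p3.png",cv2.hconcat([s[:, 140:540],cv2.convertScaleAbs(cv2.resize(t,(400,400)),alpha=1.5)]))
E
```

```text
t: 9.4
tool_pos: [0.6407, 0.0159, 0.1935]
tool_rot: [-3.141, -0.001, 3.117]
contact_force: [0.0, 0.0, 0.4]
opening: 0.003
grip_force: 0.0
```

View pics/p3.png

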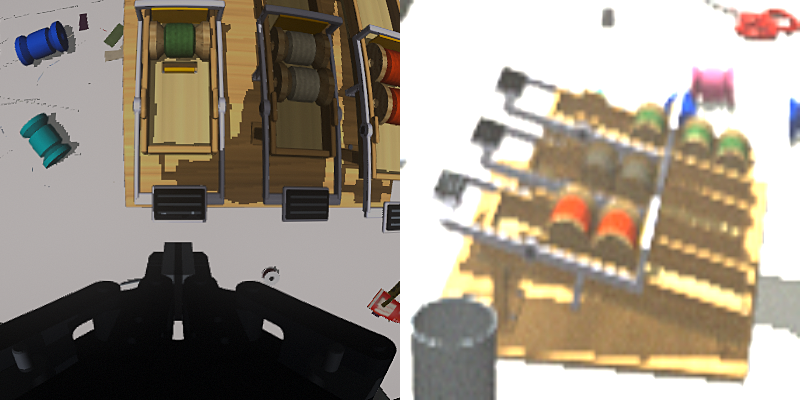

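Two green spools now lie in the tray (side crop (697,133) and (733,147)). The third is behind the shut gate (650,117), the paddle is up, and the robot is clear.

```bash
python3 -c "
from rig import robot
print(robot.close_job())"
```

```text
the job is handed in; nothing more can be done
None
```

I pressed the green feeder's paddle fully down twice: two green spools are in the tray, the third is behind the closed gate, and the job was handed in after about 9.4 s, with nothing else touched.

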